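# Stand the fallen finial back up in its drying row

## Robot

A 6-joint arm with a two-finger parallel gripper is mounted at the origin on the work surface. World frame = base frame: x ahead of the robot, y to its left, z up, the work surface at z = 0. Lengths are in mm, angles in rad, forces in N, time in s.
With the tool pointing down it reaches from about 275 to 1000 mm from the base axis. Payload 8.4 kg.
Tool frame: the origin (TCP) lies midway between the tips of the shut fingers; the grasp point (between the pads) lies 19 mm behind it; z points along the fingers, y is the direction in which the jaws open and shut (so a half turn about z gives the same grasp; the last joint's range is limited). The gripper opens to 85 mm and grips with 20 to 120 N. Pads are 22 mm wide; open, the fingers measure 114 mm over their backs; the gripper's body (76 mm by 85 mm) begins 54 mm behind the grasp point. The pads swing forward as they close: fully open they stand 13 mm farther back than shut.
Start: joints at [1.193, 0.353, 1.633, -0, 1.155, -0.002], TCP at [229.384, 581.387, 207.981] pointing down, gripper open.
Joint ranges: [-2.63, 2.63], [-0.92, 2.1], [0.06, 2.66], [-1.3, 4.44], [0, 2.69], [-3.02, 3.02]. Speed limits (rad/s): [2.22, 2.22, 2.79, 3.14, 3.14, 3.14].

## Interface

Orientations are given as [roll, pitch, yaw] about the fixed x, y, z axes, in that order (R = Rz(yaw) Ry(pitch) Rx(roll)).
In Python, from rig import r gives the robot as it stands.
- The arm moves only by the tool play_rows, never from a script. Its argument "moves" is a list of rows, each a list of 3 entries, a list of its own where there are three numbers: the turn, a rotation vector about the tool's x, y, z in degrees, then the shift along the tool's x, y, z in mm, then the opening, from 0 (shut) to 1 (fully open). A call has 1 to 20 rows; each row is the pose to reach, as a shift and turn from the pose measured when the call began, along the tool's axes at that moment; what a row does not reach only later rows make up. A row lasts 1/10 s, in which the tool goes at most 50 mm and 8.59 degrees, less where a joint would pass 70% of its speed; a pose out of reach is approached as far as the arm can. A call with a gripper value outside its range is refused whole. The fingers move at their own pace and stop on an object; "newtons" is the grip in N (left out, the last holds). Time passes only in rows, so rows that repeat a pose let the fingers close. It gives the time, the measured TCP pose, the force and the opening at its end, in the units of the state.
- r.sense(): the state, without advancing time (a new reading comes with each control period).
- r.grab_frame(name): name is "side" or "top" or "wrist"; returns a dict with "color" (400x640x3 uint8, red, green, blue), "K" (3x3 intrinsics, pixels), "k1" (the pictures are not rectified: a ray, as slopes to the right and down, at radius r is drawn at 1 + k1 r^2 times it, then the intrinsics apply), "rvec" (rotation vector, rad) and "tvec" (3), from world to camera coordinates, as OpenCV has them; the wrist camera has in their place "T_tool_cam" (4x4, takes a point from camera to tool coordinates, whose origin is the TCP and whose axes are the flange's). Camera axes: x right, y down, z forward; pixel columns grow to the right and rows downward; lengths in mm; the calibration is good to about 2 mm. A picture is of the moment at which its call begins: read the wrist's pose just before it. There is no depth.
- r.sign_off(): hands the job in, once; it reports no verdict.
Trained networks look in a picture, given as the dict that the camera call returned (one of the last four; its "shot" number tells which), for a name from the list of things; names that differ only in an ending like _2 or _b are one class to them, and where a whole thing is asked for, a point or a joint stands for the part that bears it (a point fixed in the world has none). Each returns a list of dicts, best first, with "conf" (0 to 1); they miss things now and then, are a little off and sometimes report something else, mostly with a low value. They report only what shows in the picture. A call takes as long as a camera call. They do not tell look-alikes from the thing itself.
- r.silhouettes(picture, name): "mask" (400x640 bool, what is visible of it) and "location" ([column, row] in pixels, amid what is visible of it).
The state is a dict: "clock": time; "qpos": joint angles; "qvel": joint speeds; "joint_efforts": joint torques, N m; "eef_pos": TCP position; "tcp_rot": TCP orientation; "contact_force": force on the tool from outside, world axes, zero at the start; "wrist_torque": the same for the moment, N m; "opening": opening from 0.0 (shut) to 1.0 (fully open).
Only numpy, scipy, OpenCV 4.12 (cv2) and the standard library are available. Lean on these libraries where they do the work, as an engineer would, in place of code of your own. Each camera call takes 0.05 s, during which the arm holds its last target.

## Task

One of the freshly dipped ball finials has fallen over on the drying board. Stand it upright on its square foot on the empty chalked place in the row, setting it down rather than dropping it, and leave the two standing finials as they are. The lying piece with the pointed tip has no foot and is not the one.

Things in the scene. Friction and masses are not known exactly. Their poses are not given: they have to be found in the camera images.
- finial_mid (a point): Fallen cast-plaster finial, 0.21-0.31 kg, 92 mm long: square foot 44 x 44 x 30 mm, thin neck, violet ball of 44 mm diameter. Point: half-way along. z axis: foot to ball; ball centre 24 mm along +z, foot underside 46 mm along -z. Lies level, 22 mm over the board, ball roughly to the robot. Pinched gently (about 6 N) across the ball it pivots in the fingers. The pointed one lies some 20 cm along.
- gap_centre (a point): Centre of the empty 70 mm chalked square, on the board's top, where the finial must stand. The fixed board is 18 mm thick, flat on the table; its three chalked squares lie in a row 130 mm apart, the empty one is any of them. x axis: across the lane, away from the robot; y along the row; z up. Battens 12 mm high border the lane, inner faces 53 mm beyond and 223 mm before the row's line.
- standing_a_mid (a point): A standing finial, identical to the fallen one, 92 mm high, on one of the other two chalked squares. The point is half-way up, 46 mm over the board; z axis up.
- standing_b_mid (a point): The other standing finial, identical, on the remaining chalked square. The point is half-way up; z axis up.
Mind the look-alikes: they are no part of the job. Leave any pink or turquoise look-alike of the part that bears standing_a_mid alone.

How it is judged (in metres and radians):
At the end, for the whole second after the job is handed in: The fallen finial stands on its foot on the board, upright within 10 degrees, at rest and released, its middle within 20 mm (seen from above) of the centre of the empty chalked square; both other finials still stand upright (10 degrees), within 15 mm of where they were (angle between each of finial_mid, standing_a_mid, standing_b_mid's own z axis and vertical below 0.17 rad and horizontal distance between finial_mid and gap_centre below 0.02 m and z of finial_mid in the frame of gap_centre between 0.036 and 0.056 m and linear speed of finial below 0.02 m/s and distance of each of standing_a_mid, standing_b_mid from where it was at the start of the episode below 0.015 m); the robot touches nothing.
It fails at once if a standing finial is tipped (over 20 degrees) or shoved more than 15 mm (angle between any of standing_a_mid, standing_b_mid's own z axis and vertical above 0.35 rad or distance of any of standing_a_mid, standing_b_mid from where it was at the start of the episode above 0.015 m).
It fails at once if the fallen finial is dropped (falls free at over 0.6 m/s, about a 20 mm drop) (linear speed of finial above 0.6 m/s and contact force between the fingers and finial below 0.05 N).
It also fails if it takes over 42 s, if anything falls off the work surface, if the arm or the gripper's body presses on something with over 40 N, if the wrist force passes 120 N, or if a joint passes its speed limit or range.

## Working session

There is one attempt and no reset: what is moved stays moved. The work goes in short steps, Python scripts to look and compute and a tool call to move; the robot and the scene stay as the last step left them, time stands still between calls to the robot, and variables do not carry over. Pictures are saved under pics/ and viewed, and the job is handed in when it is done.

Besides the shell and the picture viewer there is one more tool, called after ">>>" by a JSON object that holds its "op" and its "data". play_rows: Moves the arm, as the interface text tells. Its arguments: {"type":"object","properties":{"moves":{"type":"array"},"newtons":{"type":"number"}},"required":["moves"]}

```bash
ls; mkdir -p pics; python3 - <<'E'
from rig import r
import cv2
print(r.sense())
for n in ["side","top","wrist"]:
    f=r.grab_frame(n); cv2.imwrite(f"pics/{n}0.png",f["color"][:,:,::-1])
    print(n,{k:v for k,v in f.items() if k!="color"})
    for nm in ["finial_mid","standing_a_mid","gap_centre"]:
        try:
            for d in r.silhouettes(f,nm): print(nm,d["conf"],d["location"],d["mask"].sum())
        except Exception as e: print(nm,e)
E
```

```text
pics
{'clock': 0.0, 'qpos': array([ 1.19259876e+00,  3.53642097e-01,  1.63414647e+00, -9.30361684e-06,
        1.15520032e+00, -2.41483145e-03]), 'qvel': array([ 0.00015778, -0.00013352,  0.00045192, -0.00121582,  0.00023599,
       -0.00134885]), 'joint_efforts': array([ 1.27716172e-03, -6.05256128e+01, -3.42072451e+01, -8.21924050e-05,
        9.31377697e-03, -4.74003940e-06]), 'eef_pos': array([229.19653038, 580.90399695, 207.26020688]), 'tcp_rot': array([-3.14019640e+00,  5.13471432e-06,  2.76581369e+00]), 'contact_force': array([ 0.84582917, -0.20099508, -0.35243237]), 'wrist_torque': array([-0.0051242 , -0.0029553 , -0.00418459]), 'opening': 0.9987873606435174}
side {'K': array([[451.96581975,   0.        , 316.12147276],
       [  0.        , 451.96581975, 191.63082998],
       [  0.        ,   0.        ,   1.        ]]), 'k1': -0.08199655012531319, 'rvec': array([ 2.08812437, -0.31348984,  0.20562943]), 'tvec': array([-602.35726897,  123.4202717 ,  995.05229423]), 'shot': 1}
finial_mid 0.72 [313.3, 199.7] 692
finial_mid 0.59 [262.2, 190.0] 595
standing_a_mid 0.95 [377.0, 206
[... 500 characters left out ...]
96 [458.3, 211.9] 610
standing_a_mid 0.84 [375.4, 205.9] 475
standing_a_mid 0.73 [399.5, 140.8] 612
standing_a_mid 0.57 [339.2, 138.8] 556
wrist {'K': array([[358.93439922,   0.        , 323.46478048],
       [  0.        , 358.93439922, 202.46040309],
       [  0.        ,   0.        ,   1.        ]]), 'k1': 0.011001111347702167, 'T_tool_cam': array([[ 3.37105750e-05, -9.63073484e-01, -2.69238674e-01,
         6.76806929e+01],
       [ 9.99999736e-01,  2.28035382e-04, -6.90481278e-04,
        -5.24642948e-01],
       [ 7.26380154e-04, -2.69238579e-01,  9.63073237e-01,
        -1.67342382e+02],
       [ 0.00000000e+00,  0.00000000e+00,  0.00000000e+00,
         1.00000000e+00]]), 'shot': 3}
```

View pics/side0.png

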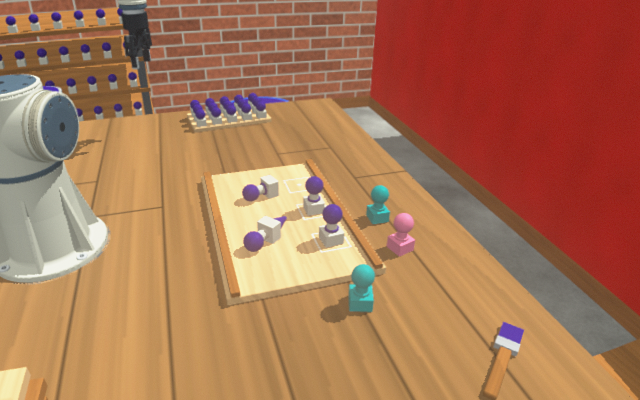

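View pics/top0.png

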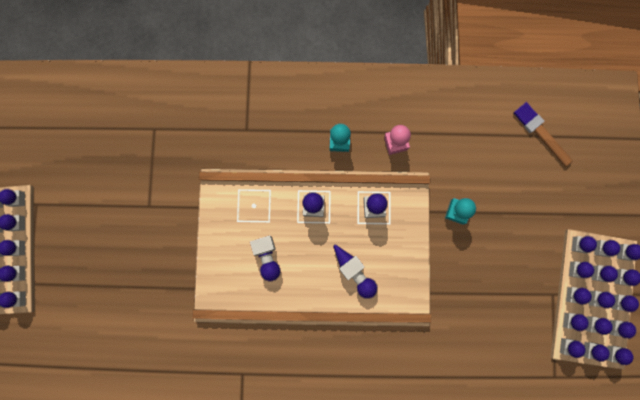

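View pics/wrist0.png

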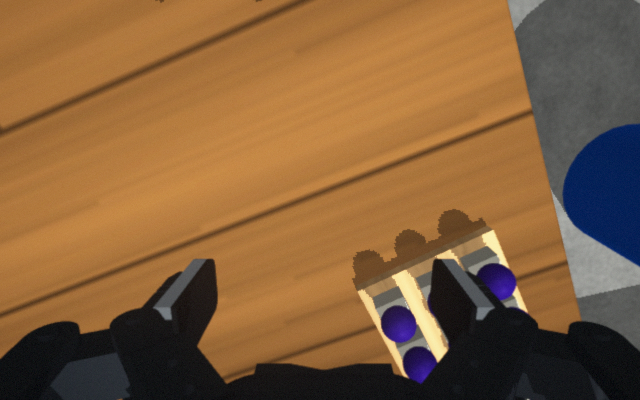

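```bash
cat > h.py <<'E'
import numpy as np, cv2
from scipy.optimize import least_squares
from scipy.spatial.transform import Rotation as R
def cam(f,s=None):
    if "rvec" in f:
        Rm=R.from_rotvec(f["rvec"]).as_matrix(); t=np.array(f["tvec"])
    else:
        T=np.eye(4); T[:3,:3]=R.from_euler("xyz",s["tcp_rot"]).as_matrix(); T[:3,3]=s["eef_pos"]
        I=np.linalg.inv(T@f["T_tool_cam"]); Rm,t=I[:3,:3],I[:3,3]
    return Rm,t,f["K"],f["k1"]
def proj(c,p):
    Rm,t,K,k=c; q=Rm@np.asarray(p,float)+t; s=q[:2]/q[2]; s=s*(1+k*(s@s)); return np.array([K[0,0]*s[0]+K[0,2],K[1,1]*s[1]+K[1,2]])
def tri(obs,p0=(500,0,40)):
    # obs: list (cam,pix)
    g=lambda p: np.concatenate([proj(c,p)-np.array(x) for c,x in obs])
    s=least_squares(g,p0); return s.x, np.abs(s.fun).max()
def onz(c,x,z):
    s=least_squares(lambda p: proj(c,[p[0],p[1],z])-np.array(x),[500,0]); return np.array([*s.x,z])
def blobs(f):
    hsv=cv2.cvtColor(f["color"],cv2.COLOR_RGB2HSV)
    m=((hsv[...,0]>115)&(hsv[...,0]<140)&(hsv[...,1]>120)&(hsv[...,2]>40)).astype(np.uint8)
    n,l,st,ce=cv2.connectedComponentsWithStats(m)
    return [(ce[i].round(1),st[i][:5]) for i in range(1,n) if st[i][4]>60]
E
python3 - <<'E'
from h import *
from rig import r
import pickle
F={n:r.grab_frame(n) for n in ["side","top"]}
pickle.dump(F,open("F0.pkl","wb"))
for n in F: 
    print(n,[ (list(map(float,c)),list(map(int,s))) for c,s in blobs(F[n])])
    im=F[n]["color"][:,:,::-1]
    x0,y0=(200,150) if n=="side" else (190,165)
    cv2.imwrite(f"pics/{n}z.png",cv2.resize(im[y0:y0+150,x0:x0+200],None,fx=4,fy=4,interpolation=cv2.INTER_CUBIC))
E
```

```text
side [([49.5, 86.0], [43, 81, 15, 10, 87]), ([247.2, 101.7], [221, 93, 63, 20, 483]), ([212.6, 106.1], [206, 98, 15, 17, 131]), ([197.2, 108.2], [191, 100, 14, 17, 134]), ([334.8, 208.3], [328, 205, 13, 9, 65]), ([511.1, 332.1], [499, 323, 25, 20, 296])]
top [([525.1, 113.3], [514, 103, 23, 22, 276]), ([6.8, 196.6], [0, 190, 16, 14, 182]), ([312.5, 202.3], [303, 193, 20, 20, 294]), ([376.6, 203.3], [367, 194, 20, 20, 296]), ([6.8, 221.8], [0, 215, 16, 15, 192]), ([587.7, 243.8], [580, 237, 17, 15, 190]), ([6.7, 247.4], [0, 241, 15, 14, 184]), ([611.2, 247.6], [603, 241, 17, 14, 193]), ([341.7, 255.3], [334, 245, 18, 21, 180]), ([633.3, 251.5], [626, 245, 14, 14, 170]), ([269.9, 270.7], [261, 262, 19, 19, 272]), ([585.2, 269.4], [578, 262, 16, 15, 197]), ([6.7, 273.2], [0, 266, 16, 15, 192]), ([608.7, 273.4], [601, 266, 17, 15, 199]), ([631.9, 277.1], [624, 270, 16, 15, 202]), ([367.0, 288.2], [358, 279, 19, 19, 271]), ([582.2, 295.6], [574, 288, 17, 16, 205]), ([7.1, 299.4], [0, 293, 16, 14, 198]), ([606.1, 299.4], [598, 292, 17, 15, 200]), ([629.6, 303.2], [621, 296, 18, 16, 210]), ([579.4, 322.2], [571, 315, 17, 15, 203]), ([603.2, 325.9], [595, 318, 17, 16, 206]), ([626.9, 329.5], [619, 322, 17, 16, 209]), ([576.1, 348.8], [568, 341, 17, 16, 205]), ([600.2, 352.5], [592, 345, 17, 16, 209]), ([623.9, 356.2], [616, 349, 17, 16, 212])]
```

View pics/sidez.png

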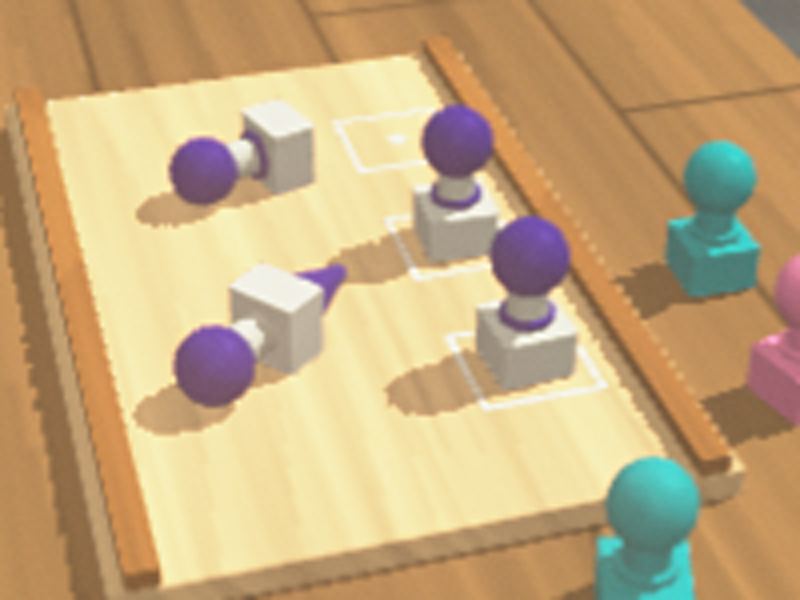

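View pics/topz.png

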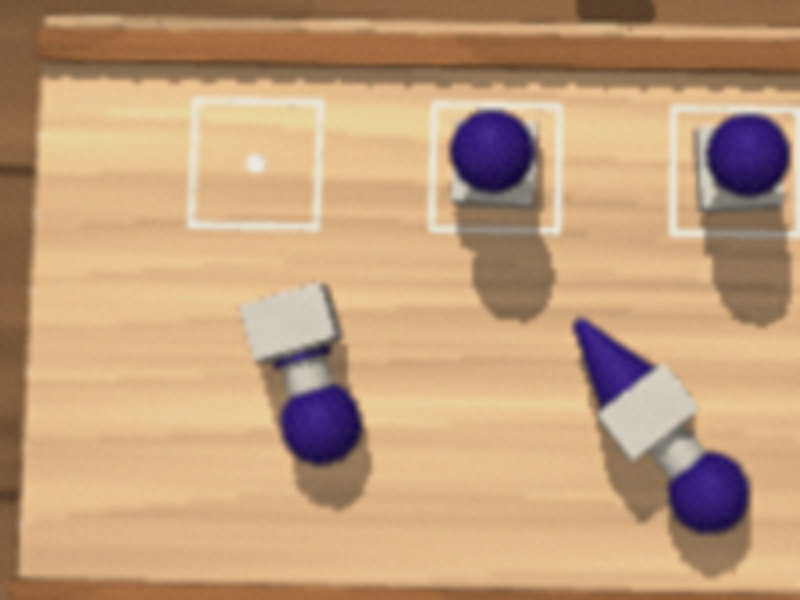

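```bash
python3 - <<'E'
from h import *
import pickle
F=pickle.load(open("F0.pkl","rb"))
S,T=cam(F["side"]),cam(F["top"])
s=lambda x,y:(200+(x+.5)/4-.5,150+(y+.5)/4-.5); t=lambda x,y:(190+(x+.5)/4-.5,165+(y+.5)/4-.5)
P={}
for n,a,b in [("ball",(204,171),(321,424)),("gap",(397,139),(255,163)),("A",(458,142),(491,150)),("B",(530,257),(748,155)),("foottop",(279,119),(290,321))]:
    p,e=tri([(S,s(*a)),(T,t(*b))]); P[n]=p; print(n,p.round(1),round(e,2))
    print("   on z", onz(T,t(*b),dict(ball=40,gap=18,A=88,B=88,foottop=62 )[n] ).round(1))
b=onz(T,t(321,424),40)
for q in [(240,308),(322,284),(337,332),(260,361)]: print(onz(T,t(*q),62).round(1))
E
```

```text
ball [470.9  43.6  40.3] 0.44
   on z [470.2  43.8  40. ]
gap [609.8  86.4  18.4] 0.31
   on z [609.3  86.6  18. ]
A [610.7 -43.4  87.5] 0.43
   on z [609.9 -43.3  88. ]
B [ 610.5 -173.8   87.9] 0.4
   on z [ 609.7 -173.6   88. ]
foottop [523.4  58.9  61.7] 0.45
   on z [522.6  59.   62. ]
[528.8  85.   62. ]
[542.   43.1  62. ]
[517.5  34.6  62. ]
[501.8  73.7  62. ]
```

```bash
cat >> h.py <<'E'
def rel(s,pos,Rt):
    R0=R.from_euler("xyz",s["tcp_rot"]); 
    return (R0.inv()*Rt).as_rotvec(degrees=True).round(1), (R0.inv().apply(np.array(pos)-s["eef_pos"])).round(1)
def tool(phi,tilt):
    # tool pointing down tilted forward by tilt deg toward heading phi; tool x forward(-up)
    p=np.radians(phi);t=np.radians(tilt);f=np.array([np.cos(p),np.sin(p),0]);u=np.array([0,0,1.])
    z=np.sin(t)*f-np.cos(t)*u; x=np.cos(t)*f+np.sin(t)*u; return R.from_matrix(np.array([x,np.cross(z,x),z]).T)
E
python3 - <<'E'
from h import *
from rig import r
s=r.sense()
print(tool(16.2,0).as_euler("xyz"))
print(rel(s,[420,28,200],tool(16.2,0)))
print(rel(s,[420,28,200],tool(16.2,20)))
E
```

```text
[3.14159265 0.         0.28274334]
(array([ -0. ,  -0. , 142.3]), array([-380.4, -444.8,    8. ]))
(array([-24.8,   8.5, 140.4]), array([-380.4, -444.8,    8. ]))
```

>>> {"op": "play_rows", "data": {"moves": [[[0,0,142.3],[-380.4,-444.8,8],1],[[0,0,142.3],[-380.4,-444.8,8],1],[[0,0,142.3],[-380.4,-444.8,8],1],[[0,0,142.3],[-380.4,-444.8,8],1],[[0,0,142.3],[-380.4,-444.8,8],1],[[0,0,142.3],[-380.4,-444.8,8],1],[[0,0,142.3],[-380.4,-444.8,8],1],[[0,0,142.3],[-380.4,-444.8,8],1],[[0,0,142.3],[-380.4,-444.8,8],1],[[0,0,142.3],[-380.4,-444.8,8],1],[[0,0,142.3],[-380.4,-444.8,8],1],[[0,0,142.3],[-380.4,-444.8,8],1],[[0,0,142.3],[-380.4,-444.8,8],1],[[0,0,142.3],[-380.4,-444.8,8],1],[[0,0,142.3],[-380.4,-444.8,8],1],[[0,0,142.3],[-380.4,-444.8,8],1],[[0,0,142.3],[-380.4,-444.8,8],1],[[0,0,142.3],[-380.4,-444.8,8],1],[[0,0,142.3],[-380.4,-444.8,8],1],[[0,0,142.3],[-380.4,-444.8,8],1]]}}

```text
clock: 2.7
eef_pos: [420.0, 28.1, 200.0]
tcp_rot: [3.142, -0.0, 0.284]
contact_force: [-0.5, -1.1, 1.0]
opening: 1.0
```

```bash
python3 - <<'E'
from h import *
from rig import r
s=r.sense()
print(s["clock"],s["qpos"].round(3),s["eef_pos"],s["tcp_rot"])
f=r.grab_frame("wrist"); cv2.imwrite("pics/w1.png",f["color"][:,:,::-1])
c=cam(f,s); print(proj(c,[470.5,43.7,40]),proj(c,[609.6,86.5,18]))
z=tool(16.2,40).as_matrix()[:,2]; print(rel(s,np.array([470.5,43.7,40])-96*z,tool(16.2,40)))
E
```

```text
2.7 [ 0.063  0.036  2.053 -0.     1.052  1.35 ] [419.99056629  28.05193222 200.04246253] [ 3.14156567e+00 -1.14101900e-04  2.84386622e-01]
[321.43174562 120.02686227] [318.81519144 -60.12841439]
(array([-0. , 40. ,  0.1]), array([-8.8, -1. , 86.5]))
```

View pics/w1.png

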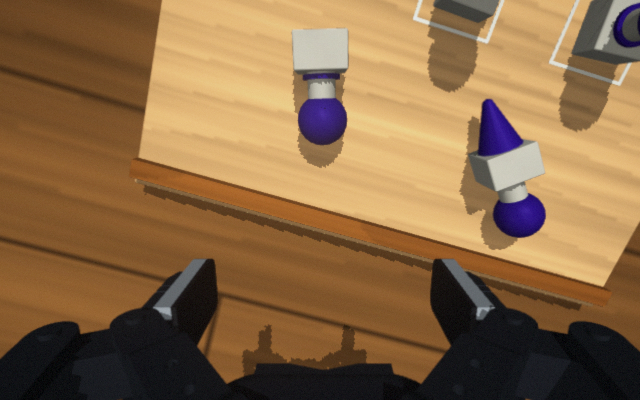

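>>> {"op": "play_rows", "data": {"moves": [[[0,8,0],[-2,0,15],1],[[0,16,0],[-4,0,30],1],[[0,24,0],[-5,-1,50],1],[[0,32,0],[-7,-1,70],1],[[0,40,0],[-8.8,-1,86.5],1],[[0,40,0],[-8.8,-1,86.5],1],[[0,40,0],[-8.8,-1,86.5],1],[[0,40,0],[-8.8,-1,86.5],1]]}}

```text
clock: 3.55
eef_pos: [412.9, 59.8, 126.4]
tcp_rot: [-3.045, -0.614, 0.292]
contact_force: [0.6, 1.6, 0.3]
opening: 1.0
```

```bash
python3 - <<'E'
from h import *
from rig import r
s=r.sense()
print(s["clock"],s["qpos"].round(3),s["eef_pos"],s["tcp_rot"])
f=r.grab_frame("wrist"); cv2.imwrite("pics/w2.png",f["color"][:,:,::-1])
c=cam(f,s); print(proj(c,[470.5,43.7,40]))
z=tool(16.2,40).as_matrix()[:,2]; print(rel(s,np.array([470.5,43.7,40])+14*z,tool(16.2,40)))
E
```

```text
3.55 [-0.161 -0.021  2.549  1.332  0.355 -0.136] [412.87230389  59.78455906 126.42054289] [-3.04465491 -0.61358987  0.29175109]
[376.75660879 207.25571306]
(array([-5.9,  4.9,  0.2]), array([ -7.2,  42.9, 110.1]))
```

View pics/w2.png

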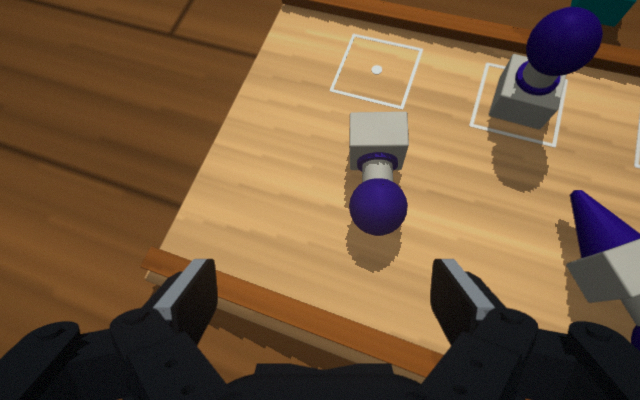

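```bash
python3 - <<'E'
from h import *
from rig import r
s=r.sense()
T=tool(16.2,28); z=T.as_matrix()[:,2]; print(rel(s,np.array([470.5,43.7,40])-70*z,T))
E
```

```text
(array([-5.8, -7.2,  0.9]), array([ 1.1, 34.9, 26.9]))
```

>>> {"op": "play_rows", "data": {"moves": [[[-3,-7.2,0.9],[0,17,0],1],[[-5.8,-7.2,0.9],[1.1,34.9,10],1],[[-5.8,-7.2,0.9],[1.1,34.9,26.9],1],[[-5.8,-7.2,0.9],[1.1,34.9,26.9],1],[[-5.8,-7.2,0.9],[1.1,34.9,26.9],1],[[-5.8,-7.2,0.9],[1.1,34.9,26.9],1]]}}

```text
clock: 4.2
eef_pos: [438.1, 34.8, 101.7]
tcp_rot: [-3.14, -0.489, 0.283]
contact_force: [-1.5, 0.3, 0.2]
opening: 1.0
```

```bash
python3 - <<'E'
from h import *
from rig import r
s=r.sense()
print(s["clock"],s["qpos"].round(3),s["eef_pos"],s["tcp_rot"])
f=r.grab_frame("wrist"); cv2.imwrite("pics/w3.png",f["color"][:,:,::-1])
c=cam(f,s); print(proj(c,[470.5,43.7,40]),r.silhouettes(f,"finial_mid")[:1])
T=tool(16.2,28); z=T.as_matrix()[:,2]; print(rel(s,np.array([470.5,43.7,40])+14*z,T))
E
```

```text
4.2 [-0.055  0.06   2.462  0.797  0.221  0.484] [438.11904706  34.82372105 101.72601719] [-3.14032237 -0.48864739  0.28327353]
[323.13487696 204.93300964] [{'location': [320.3, 156.2], 'conf': 0.94, 'mask': array([[False, False, False, ..., False, False, False],
       [False, False, False, ..., False, False, False],
       [False, False, False, ..., False, False, False],
       ...,
       [False, False, False, ..., False, False, False],
       [False, False, False, ..., False, False, False],
       [False, False, False, ..., False, False, False]], shape=(400, 640))}]
(array([-0.1,  0. ,  0. ]), array([ 0.7,  0.6, 84.3]))
```

View pics/w3.png

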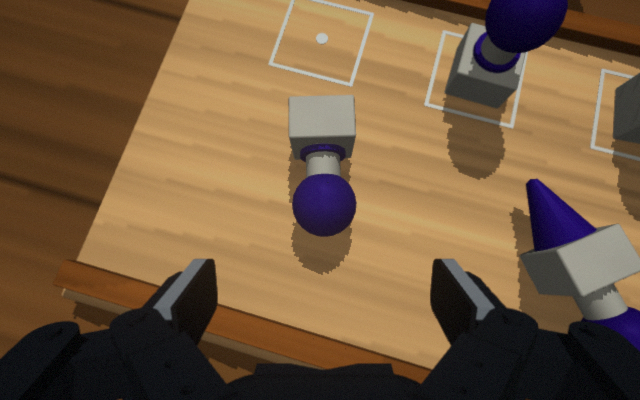

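>>> {"op": "play_rows", "data": {"moves": [[[0,0,0],[0,0,15],1],[[0,0,0],[0.5,0.5,30],1],[[0,0,0],[0.7,0.6,45],1],[[0,0,0],[0.7,0.6,45],1]]}}

```text
clock: 4.7
eef_pos: [459.2, 39.9, 61.9]
tcp_rot: [-3.14, -0.489, 0.281]
contact_force: [0.2, 0.3, 0.3]
opening: 1.002
```

```bash
python3 - <<'E'
from h import *
from rig import r
s=r.sense()
print(s["clock"],s["qpos"].round(3),s["eef_pos"],s["tcp_rot"])
T=tool(16.2,28); z=T.as_matrix()[:,2]; print(rel(s,np.array([470.5,43.7,40])+14*z,T))
E
```

```text
4.7 [-0.034  0.207  2.452  1.469  0.148 -0.177] [459.22619196  39.85784084  61.92253778] [-3.14002815 -0.4887924   0.28108339]
(array([-0. , -0. , -0.1]), array([ 0.2, -0.5, 38.9]))
```

>>> {"op": "play_rows", "data": {"moves": [[[0,0,0],[0,-0.2,10],1],[[0,0,0],[0,-0.4,20],1],[[0,0,0],[0.2,-0.5,30],1],[[0,0,0],[0.2,-0.5,39],1],[[0,0,0],[0.2,-0.5,39],1],[[0,0,0],[0.2,-0.5,39],1]]}}

```text
clock: 5.3
eef_pos: [476.5, 45.4, 27.8]
tcp_rot: [-3.14, -0.489, 0.281]
contact_force: [0.3, -0.3, -0.1]
opening: 1.0
```

```bash
python3 - <<'E'
from h import *
from rig import r
s=r.sense()
print(s["clock"],s["qpos"].round(3),s["eef_pos"],s["tcp_rot"])
f=r.grab_frame("wrist"); cv2.imwrite("pics/w4.png",f["color"][:,:,::-1])
c=cam(f,s); print(proj(c,[470.5,43.7,40]))
T=tool(16.2,28); z=T.as_matrix()[:,2]; print(rel(s,np.array([470.5,43.7,40])+14*z,T))
E
```

```text
5.3 [-0.014  0.328  2.434  2.149  0.166 -0.846] [476.54965645  45.40363397  27.76495871] [-3.13967525 -0.48870343  0.28055317]
[321.69997562 255.72801352]
(array([-0.1, -0. , -0.1]), array([ 0.2, -0.1,  0.2]))
```

View pics/w4.png

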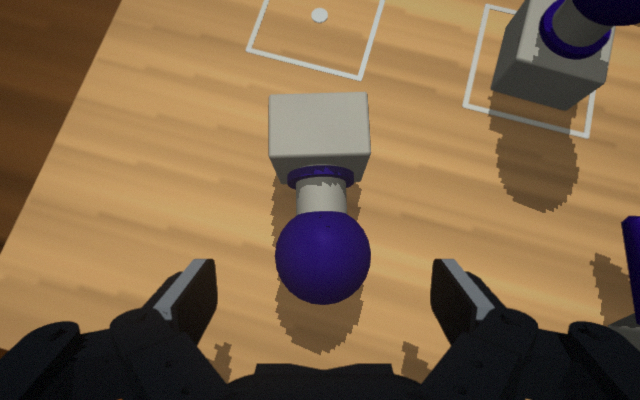

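>>> {"op": "play_rows", "data": {"moves": [[[0,0,0],[0,0,0],0.4],[[0,0,0],[0,0,0],0.3],[[0,0,0],[0,0,0],0.3],[[0,0,0],[0,0,0],0.3],[[0,0,0],[0,0,0],0.3],[[0,0,0],[0,0,0],0.3],[[0,0,0],[0,0,0],0.3],[[0,0,0],[0,0,0],0.3]], "newtons": 20}}

```text
clock: 6.15
eef_pos: [476.7, 45.4, 28.1]
tcp_rot: [-3.14, -0.489, 0.281]
contact_force: [-2.7, -1.0, 4.9]
opening: 0.4
```

```bash
python3 - <<'E'
from h import *
from rig import r
s=r.sense()
print(s["clock"],s["opening"],s["contact_force"],s["eef_pos"])
f=r.grab_frame("wrist"); cv2.imwrite("pics/w5.png",f["color"][:,:,::-1])
R0=R.from_euler("xyz",s["tcp_rot"]); print("up 10:",R0.inv().apply([0,0,10]))
E
```

```text
6.15 0.40049135352468807 [-2.67069618 -0.98573942  4.94458732] [476.70126153  45.39256986  28.13645648]
up 10: [ 4.70099577 -0.01328075 -8.82612386]
```

View pics/w5.png

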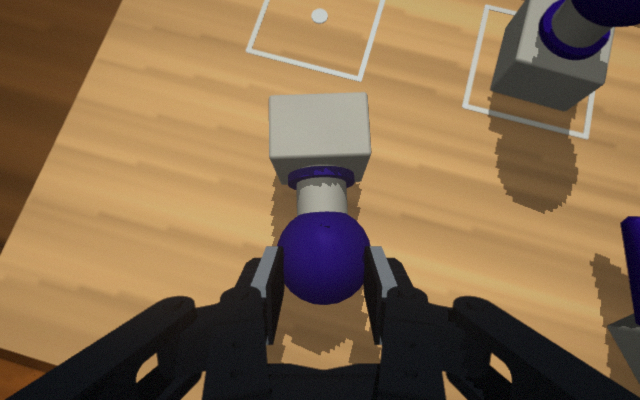

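>>> {"op": "play_rows", "data": {"moves": [[[0,0,0],[0,0,0],0.8],[[0,0,0],[0,0,0],0.8],[[0,0,0],[0,0,0],0.8],[[0,0,0],[0,0,4],0.8],[[0,0,0],[0,0,7.5],0.8],[[0,0,0],[0,0,7.5],0.8]]}}

```text
clock: 6.8
eef_pos: [480.1, 46.4, 21.2]
tcp_rot: [-3.14, -0.489, 0.281]
contact_force: [-0.9, -0.2, 0.4]
opening: 0.799
```

```bash
python3 - <<'E'
from h import *
from rig import r
s=r.sense()
print(s["clock"],s["opening"],s["contact_force"],s["eef_pos"])
f=r.grab_frame("wrist"); cv2.imwrite("pics/w6.png",f["color"][:,:,::-1])
c=cam(f,s); print(proj(c,[470.5,43.7,40]))
E
```

```text
6.8 0.7991534541044729 [-0.86133317 -0.15609065  0.39201146] [480.06207831  46.4159215   21.19493067]
[321.60843264 262.99453496]
```

View pics/w6.png

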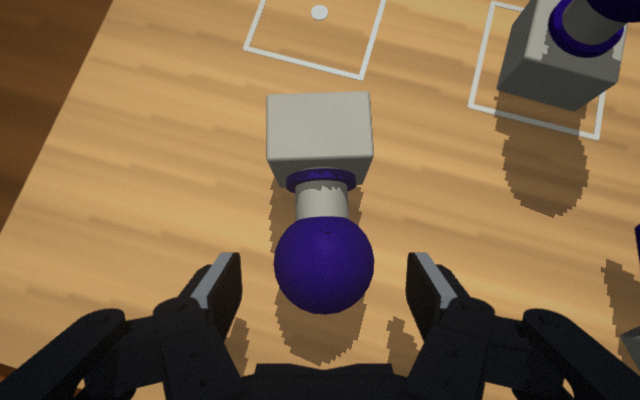

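>>> {"op": "play_rows", "data": {"moves": [[[0,0,0],[0,0,0],0.3],[[0,0,0],[0,0,0],0.3],[[0,0,0],[0,0,0],0.3],[[0,0,0],[0,0,0],0.3],[[0,0,0],[0,0,0],0.3],[[0,0,0],[0,0,0],0.3]], "newtons": 20}}

```text
clock: 7.45
eef_pos: [479.8, 46.3, 21.4]
tcp_rot: [-3.14, -0.489, 0.281]
contact_force: [-3.3, -1.4, 6.7]
opening: 0.474
```

```bash
python3 - <<'E'
from h import *
from rig import r
s=r.sense()
print(s["clock"],s["opening"],s["contact_force"],s["eef_pos"],s["wrist_torque"])
f=r.grab_frame("wrist"); cv2.imwrite("pics/w7.png",f["color"][:,:,::-1])
E
```

```text
7.45 0.4743153009442006 [-3.29813688 -1.37679145  6.69019747] [479.75726746  46.32942774  21.42262108] [-0.14424974  0.2514273  -0.05785899]
```

View pics/w7.png

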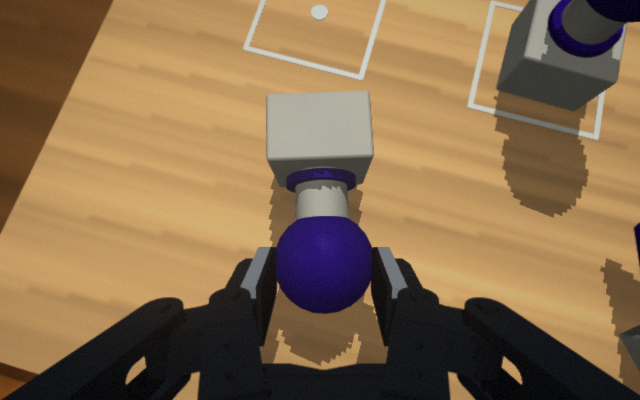

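```bash
python3 - <<'E'
from h import *
from rig import r
s=r.sense()
f=r.grab_frame("wrist");c=cam(f,s)
R0=R.from_euler("xyz",s["tcp_rot"]);p=s["eef_pos"]
print(R0.inv().apply(np.array([470.5,43.7,40])-p))
for z in (0,-5,-10,-15,-20,-25,-30):
  print(z,[proj(c,p+R0.apply([x,-21,z])).round(0) for x in (-11,0,11)])
im=f["color"][200:360,200:450,::-1]; cv2.imwrite("pics/w7z.png",cv2.resize(im,None,fx=3,fy=3,interpolation=cv2.INTER_CUBIC))
E
```

```text
[  0.24388167  -0.05997569 -20.91458622]
0 [array([281., 265.]), array([280., 245.]), array([279., 224.])]
-5 [array([279., 269.]), array([279., 249.]), array([278., 227.])]
-10 [array([278., 274.]), array([277., 253.]), array([277., 231.])]
-15 [array([277., 279.]), array([276., 257.]), array([275., 235.])]
-20 [array([276., 284.]), array([275., 262.]), array([274., 239.])]
-25 [array([274., 290.]), array([273., 267.]), array([272., 243.])]
-30 [array([273., 296.]), array([272., 272.]), array([271., 248.])]
```

View pics/w7z.png

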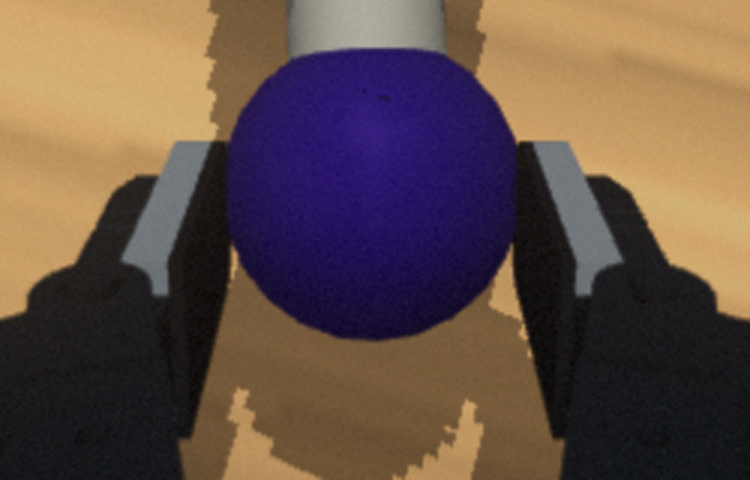

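>>> {"op": "play_rows", "data": {"moves": [[[0,0,0],[0,0,0],0.75],[[0,0,0],[0,0,0],0.75],[[0,0,0],[0,0,3],0.75],[[0,0,0],[0,0,6],0.75],[[0,0,0],[0,0,9],0.75],[[0,0,0],[0,0,12],0.75],[[0,0,0],[0,0,12],0.75]]}}

```text
clock: 8.25
eef_pos: [485.2, 48.0, 10.5]
tcp_rot: [-3.14, -0.488, 0.281]
contact_force: [0.9, -0.3, -0.5]
opening: 0.749
```

```bash
python3 - <<'E'
from h import *
from rig import r
s=r.sense()
print(s["clock"],s["opening"],s["contact_force"],s["eef_pos"],s["qpos"].round(2))
f=r.grab_frame("side"); im=f["color"][120:270,180:380,::-1]; cv2.imwrite("pics/s8.png",cv2.resize(im,None,fx=4,fy=4,interpolation=cv2.INTER_CUBIC))
E
```

```text
8.25 0.749315910920198 [ 0.85755654 -0.25397882 -0.48240967] [485.18073606  47.98231166  10.51213644] [-0.01  0.39  2.42  2.37  0.19 -1.06]
```

View pics/s8.png

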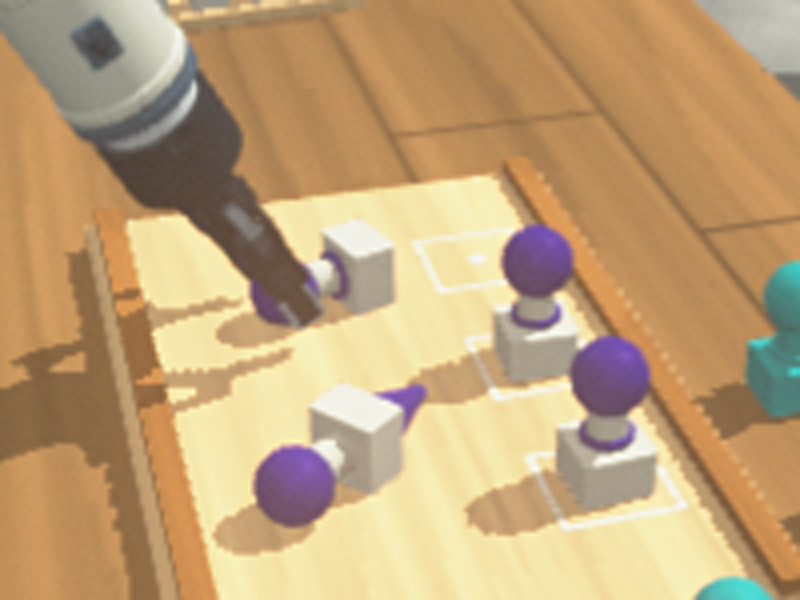

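>>> {"op": "play_rows", "data": {"moves": [[[0,0,0],[0,0,0],0.3],[[0,0,0],[0,0,0],0.3],[[0,0,0],[0,0,0],0.3],[[0,0,0],[0,0,0],0.3],[[0,0,0],[0,0,0],0.3]], "newtons": 20}}

```text
clock: 8.8
eef_pos: [485.0, 47.9, 10.7]
tcp_rot: [-3.14, -0.488, 0.281]
contact_force: [-3.1, -0.4, 4.8]
opening: 0.504
```

```bash
python3 - <<'E'
from h import *
from rig import r
s=r.sense()
print(s["clock"],s["opening"],s["contact_force"],s["eef_pos"],s["wrist_torque"])
f=r.grab_frame("wrist"); im=f["color"][160:380,160:480,::-1]; cv2.imwrite("pics/w9.png",cv2.resize(im,None,fx=2.5,fy=2.5,interpolation=cv2.INTER_CUBIC))
E
```

```text
8.8 0.5041400142630217 [-3.08939759 -0.37796791  4.76008827] [484.97618902  47.89376746  10.70701582] [-0.0944901   0.24320071 -0.06891677]
```

View pics/w9.png

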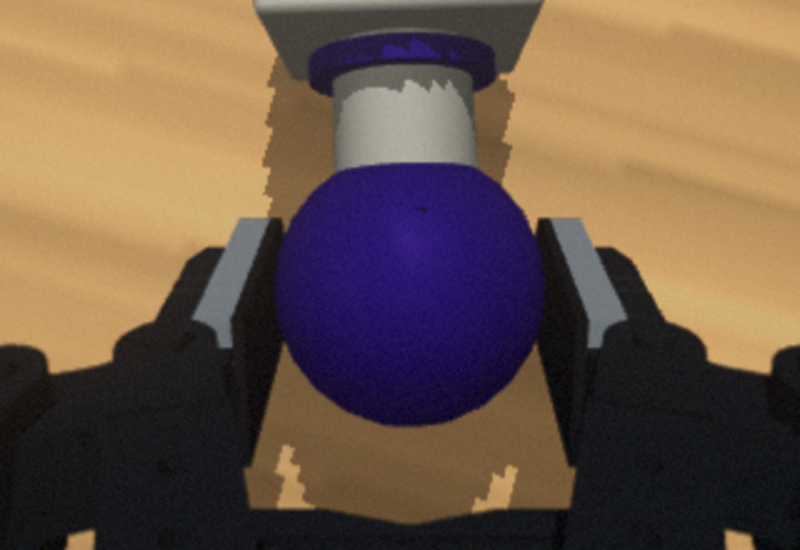

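>>> {"op": "play_rows", "data": {"moves": [[[0,0,0],[0,0,0],0.7],[[0,0,0],[0,0,0],0.7],[[0,0,0],[0,0,4],0.7],[[0,0,0],[0,0,7],0.7],[[0,0,0],[0,0,7],0.7],[[0,0,0],[0,0,7],0.3],[[0,0,0],[0,0,7],0.3],[[0,0,0],[0,0,7],0.3],[[0,0,0],[0,0,7],0.3],[[0,0,0],[0,0,7],0.3]], "newtons": 25}}

```text
clock: 9.85
eef_pos: [488.0, 48.8, 4.5]
tcp_rot: [-3.14, -0.488, 0.281]
contact_force: [-2.7, -1.3, 2.0]
opening: 0.5
```

```bash
python3 - <<'E'
from h import *
from rig import r
s=r.sense()
print(s["clock"],s["opening"],s["contact_force"],s["eef_pos"],s["wrist_torque"])
f=r.grab_frame("wrist"); im=f["color"][160:380,160:480,::-1]; cv2.imwrite("pics/w10.png",cv2.resize(im,None,fx=2.5,fy=2.5,interpolation=cv2.INTER_CUBIC))
R0=R.from_euler("xyz",s["tcp_rot"]); print(R0.inv().apply([0,0,10]))
E
```

```text
9.85 0.4995726553281541 [-2.71384703 -1.27332171  1.9832269 ] [487.96524422  48.7952883    4.54121521] [-0.14013811  0.29982919  0.0004456 ]
[ 4.69179038 -0.01596271 -8.83101626]
```

View pics/w10.png

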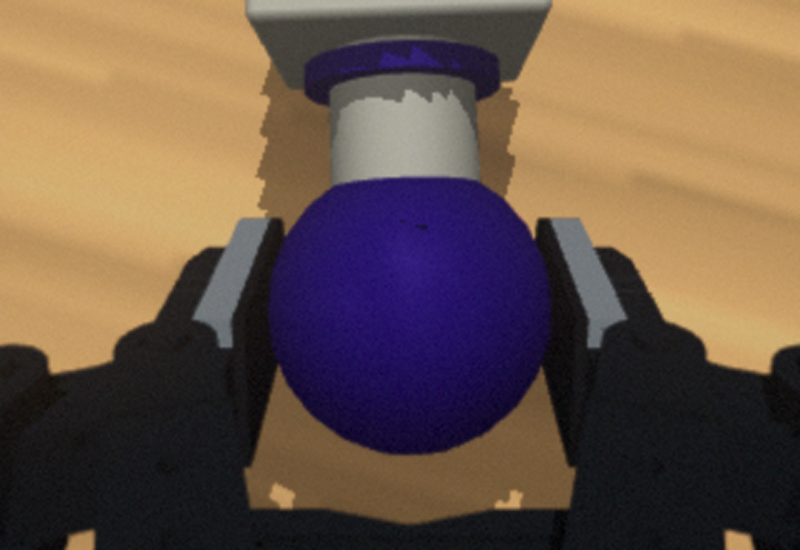

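>>> {"op": "play_rows", "data": {"moves": [[[0,0,0],[2.3,0,-4.4],0.3],[[0,0,0],[4.7,0,-8.8],0.3],[[0,0,0],[7,0,-13.2],0.3],[[0,0,0],[7,0,-13.2],0.3],[[0,0,0],[7,0,-13.2],0.3]]}}

```text
clock: 10.4
eef_pos: [487.9, 48.7, 19.4]
tcp_rot: [-3.14, -0.488, 0.281]
contact_force: [-0.9, -0.1, -2.6]
opening: 0.497
```

```bash
python3 - <<'E'
from h import *
from rig import r
s=r.sense()
print(s["clock"],s["opening"],s["contact_force"],s["eef_pos"],s["wrist_torque"],s["qpos"].round(2))
f=r.grab_frame("side"); im=f["color"][120:270,180:380,::-1]; cv2.imwrite("pics/s11.png",cv2.resize(im,None,fx=4,fy=4,interpolation=cv2.INTER_CUBIC))
E
```

```text
10.4 0.4974365526139407 [-0.93366438 -0.14129406 -2.59462544] [487.90235915  48.74307149  19.36256294] [-0.14584938  0.46261642 -0.03361285] [-0.    0.36  2.41  2.24  0.17 -0.93]
```

View pics/s11.png

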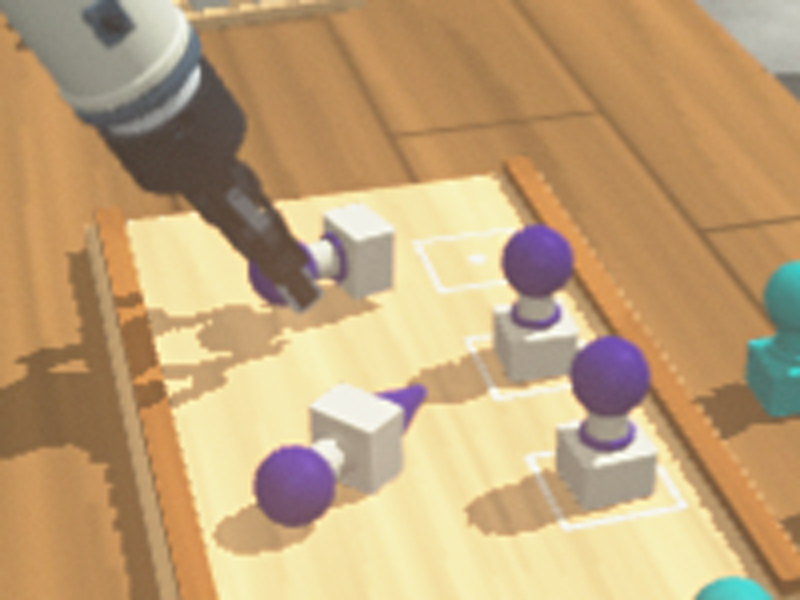

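```bash
python3 - <<'E'
from h import *
from rig import r
s=r.sense()
R0=R.from_euler("xyz",s["tcp_rot"]); b0=s["eef_pos"]+R0.apply([0.2,-.1,-39.7]); print(b0)
for k in range(1,7):
    a=k/6; b=b0+(np.array([520,57,130])-b0)*a; T=tool(16.2,28-20*a)
    print(*[list(map(float,q)) for q in rel(s,b+39.7*T.as_matrix()[:,2],T)])
E
```

```text
[470.07957797  43.63728291  54.38425593]
[-0.0, -3.3, -0.1] [11.4, 0.1, -7.2]
[-0.0, -6.6, -0.1] [22.6, 0.2, -14.5]
[-0.1, -10.0, -0.1] [33.9, 0.4, -21.9]
[-0.1, -13.3, -0.1] [45.1, 0.5, -29.4]
[-0.1, -16.6, -0.1] [56.4, 0.7, -37.1]
[-0.1, -20.0, -0.1] [67.7, 0.9, -45.0]
```

>>> {"op": "play_rows", "data": {"moves": [[[0,-3.3,0],[11.4,0,-7.2],0.3],[[0,-6.6,0],[22.6,0.2,-14.5],0.3],[[0,-10,0],[33.9,0.4,-21.9],0.3],[[0,-13.3,0],[45.1,0.5,-29.4],0.3],[[0,-16.6,0],[56.4,0.7,-37.1],0.3],[[0,-20,0],[67.7,0.9,-45],0.3],[[0,-20,0],[67.7,0.9,-45],0.3],[[0,-20,0],[67.7,0.9,-45],0.3],[[0,-20,0],[67.7,0.9,-45],0.3]], "newtons": 30}}

```text
clock: 11.35
eef_pos: [522.0, 71.3, 85.8]
tcp_rot: [-3.058, -0.252, 0.301]
contact_force: [-0.6, 1.4, -2.9]
opening: 0.495
```

```bash
python3 - <<'E'
from h import *
from rig import r
s=r.sense()
print(s["clock"],s["opening"],s["contact_force"],s["eef_pos"],s["tcp_rot"],s["qpos"].round(2))
R0=R.from_euler("xyz",s["tcp_rot"]); b0=s["eef_pos"]+R0.apply([0.2,-.1,-39.7]); print(b0)
for k in range(1,10):
    a=k/9; b=b0+(np.array([605,85,140])-b0)*a; T=tool(16.2,8-70*a)
    print(*[list(map(float,q)) for q in rel(s,b+39.7*T.as_matrix()[:,2],T)])
f=r.grab_frame("side"); im=f["color"][80:280,180:420,::-1]; cv2.imwrite("pics/s12.png",cv2.resize(im,None,fx=3,fy=3,interpolation=cv2.INTER_CUBIC))
E
```

```text
11.35 0.49509252634585094 [-0.56308351  1.44720544 -2.92078576] [521.98303466  71.33800111  85.79677747] [-3.05759933 -0.25188989  0.3007329 ] [0.03 0.27 2.12 0.29 0.54 1.06]
[513.70588641  65.38814177 124.16640075]
[-4.9, -14.2, 1.6] [0.9, 4.1, -0.6]
[-4.8, -21.9, 2.0] [6.2, 4.9, -1.4]
[-4.7, -29.7, 2.3] [11.8, 5.6, -3.0]
[-4.6, -37.5, 2.6] [17.8, 6.2, -5.1]
[-4.4, -45.2, 2.9] [24.2, 6.8, -7.9]
[-4.2, -53.0, 3.3] [31.1, 7.4, -11.2]
[-4.1, -60.8, 3.6] [38.6, 8.0, -14.9]
[-3.8, -68.6, 3.9] [46.8, 8.5, -18.9]
[-3.6, -76.3, 4.2] [55.6, 9.0, -23.2]
```

View pics/s12.png

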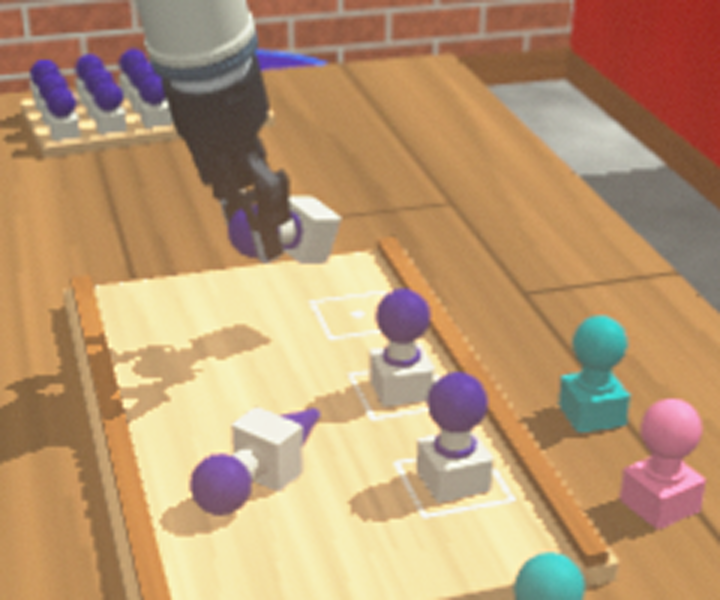

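>>> {"op": "play_rows", "data": {"moves": [[[-4.9,-7,1.6],[0.5,4,-0.5],0.3],[[-4.9,-14.2,1.6],[0.9,4.1,-0.6],0.3],[[-4.8,-21.9,2],[6.2,4.9,-1.4],0.3],[[-4.7,-29.7,2.3],[11.8,5.6,-3],0.3],[[-4.6,-37.5,2.6],[17.8,6.2,-5.1],0.3],[[-4.4,-45.2,2.9],[24.2,6.8,-7.9],0.3],[[-4.2,-53,3.3],[31.1,7.4,-11.2],0.3],[[-4.1,-60.8,3.6],[38.6,8,-14.9],0.3],[[-3.8,-68.6,3.9],[46.8,8.5,-18.9],0.3],[[-3.6,-76.3,4.2],[55.6,9,-23.2],0.3],[[-3.6,-76.3,4.2],[55.6,9,-23.2],0.3],[[-3.6,-76.3,4.2],[55.6,9,-23.2],0.3],[[-3.6,-76.3,4.2],[55.6,9,-23.2],0.3]]}}

```text
clock: 12.7
eef_pos: [574.6, 73.8, 123.6]
tcp_rot: [3.137, 1.079, 0.275]
contact_force: [-0.8, 0.0, -2.4]
opening: 0.499
```

```bash
python3 - <<'E'
from h import *
from rig import r
import pickle
s=r.sense()
print(s["clock"],s["opening"],s["contact_force"],s["eef_pos"],s["tcp_rot"],s["qpos"].round(2))
R0=R.from_euler("xyz",s["tcp_rot"]); b0=s["eef_pos"]+R0.apply([0.2,-.1,-39.7]); print(b0,R0.as_matrix()[:,2])
F={}
for n in("side","top"):
    f=r.grab_frame(n);F[n]=f
    x,y=(200,80) if n=="side" else (170,120)
    im=f["color"][y:y+200,x:x+240,::-1]; cv2.imwrite(f"pics/{n}13.png",cv2.resize(im,None,fx=3,fy=3,interpolation=cv2.INTER_CUBIC))
pickle.dump(F,open("F13.pkl","wb"))
E
```

```text
12.7 0.49885611015052517 [-0.75105155  0.00572001 -2.39464576] [574.57062387  73.78546447 123.63928457] [3.13707194 1.07885122 0.27463263] [ 0.18  1.04  1.02 -0.11  2.16  1.47]
[608.26590296  83.56952986 142.21454315] [-0.84714997 -0.24338294 -0.4723364 ]
```

View pics/side13.png

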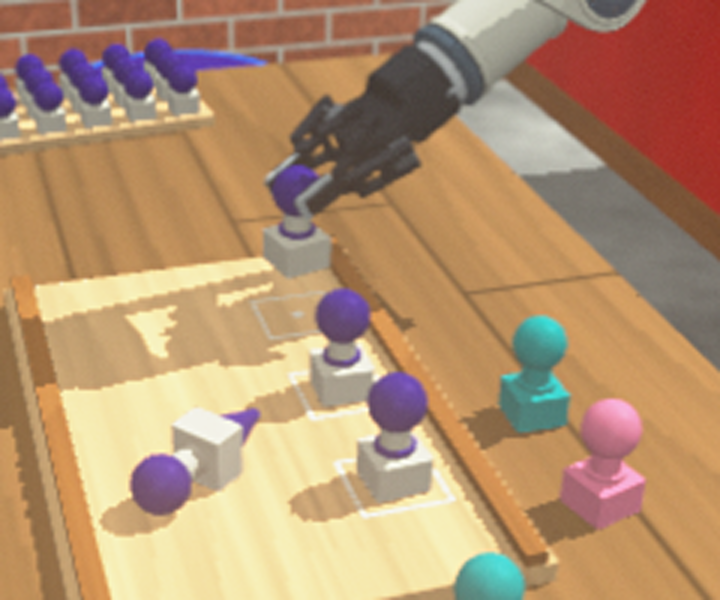

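View pics/top13.png

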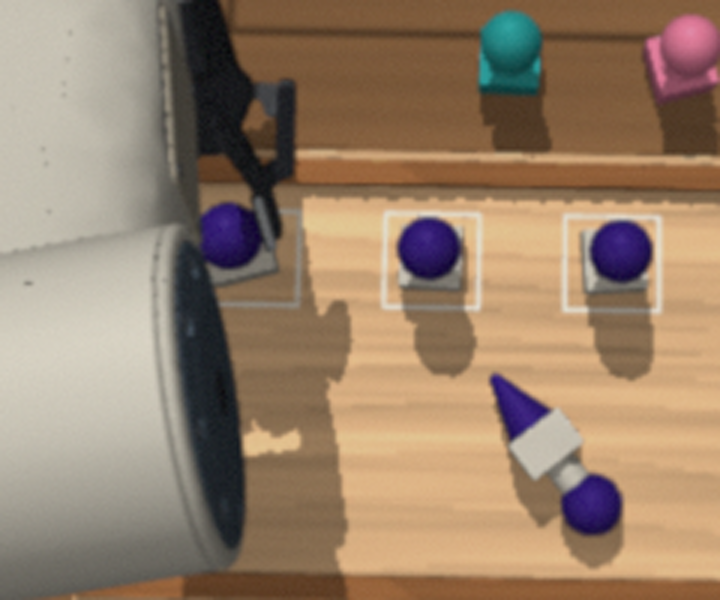

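```bash
python3 - <<'E'
from h import *
from rig import r
import pickle
F=pickle.load(open("F13.pkl","rb")); S,T=cam(F["side"]),cam(F["top"])
p,e=tri([(S,(298,143)),(T,(246.3,198.3))]); print(p,e)
s=r.sense(); R0=R.from_euler("xyz",s["tcp_rot"])
print("tilt err",np.degrees(R0.as_euler("xyz")))
for d in (-20,-40,-45,-50,-56): 
  q=p+[0,0,0]; tgt=np.array([609.6,86.5,142+d]); print(d,R0.inv().apply([609.6-p[0],86.5-p[1],d]).round(1))
# predicted foot underside corners in side view if upright at p, yaw 16.2
for z in(-40,-70):
  print([proj(S,p+R.from_euler("z",16.2,degrees=True).apply([a,b,z])).round(1)*3-np.array([600,240]) for a,b in((22,22),(22,-22),(-22,-22),(-22,22))])
E
```

```text
[607.66781444  82.27995938 142.98535107] 0.1892836768429902
tilt err [179.50157336  61.74775047  15.51937415]
-20 [19.  -3.6  6.8]
-40 [36.7 -3.7 16.3]
-45 [41.1 -3.7 18.6]
-50 [45.5 -3.7 21. ]
-56 [50.7 -3.8 23.8]
[array([302.4, 216. ]), array([329.7, 234.9]), array([286.2, 246.9]), array([259.8, 227.4])]
[array([302.4, 246.3]), array([329.4, 265.5]), array([286.5, 278.1]), array([260.1, 258. ])]
```

>>> {"op": "play_rows", "data": {"moves": [[[0,0,0],[10,-1.5,2.5],0.3],[[0,0,0],[19,-3.6,6.8],0.3],[[0,0,0],[28,-3.7,11.5],0.3],[[0,0,0],[36.7,-3.7,16.3],0.3],[[0,0,0],[41,-3.7,18.6],0.3],[[0,0,0],[45.5,-3.7,21],0.3],[[0,0,0],[45.5,-3.7,21],0.3],[[0,0,0],[45.5,-3.7,21],0.3]]}}

```text
clock: 13.6
eef_pos: [577.0, 77.7, 75.1]
tcp_rot: [3.133, 1.078, 0.271]
contact_force: [-0.3, -0.2, -3.0]
opening: 0.492
```

```bash
python3 - <<'E'
from h import *
from rig import r
import pickle
s=r.sense()
print(s["clock"],s["opening"],s["contact_force"],s["eef_pos"],s["wrist_torque"],s["qpos"].round(2))
R0=R.from_euler("xyz",s["tcp_rot"]); print(R0.inv().apply([0,0,-1]))
F={}
for n in("side","top"):
    f=r.grab_frame(n);F[n]=f
    x,y=(240,110) if n=="side" else (190,150)
    im=f["color"][y:y+100,x:x+120,::-1]; cv2.imwrite(f"pics/{n}14.png",cv2.resize(im,None,fx=6,fy=6,interpolation=cv2.INTER_CUBIC))
pickle.dump(F,open("F14.pkl","wb"))
E
```

```text
13.6 0.49168922458521697 [-0.2568735  -0.19297339 -2.97444174] [576.98159137  77.70680219  75.07660692] [ 0.24219262 -0.67772941  0.01209779] [ 0.18  1.1   1.   -0.1   2.11  1.48]
[ 0.8809328  -0.00415062  0.47322318]
```

View pics/side14.png

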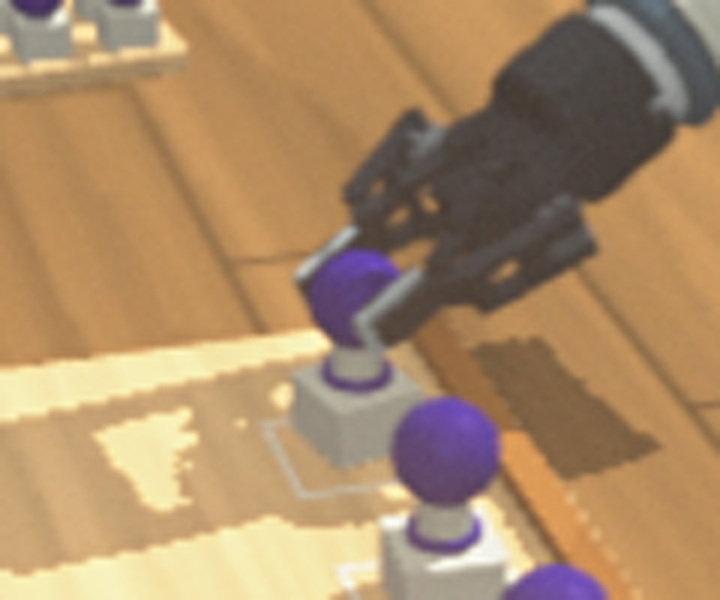

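View pics/top14.png

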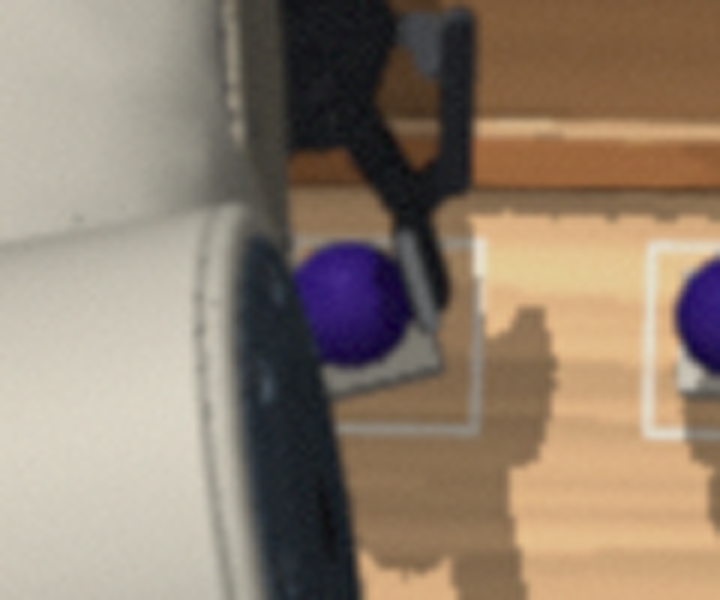

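```bash
python3 - <<'E'
from h import *
from rig import r
import pickle
F=pickle.load(open("F14.pkl","rb")); S,T=cam(F["side"]),cam(F["top"])
p,e=tri([(S,(299.0,159.2)),(T,(247.6,200.4))]); print(p,e)
s=r.sense(); R0=R.from_euler("xyz",s["tcp_rot"])
print(R0.inv().apply([609.6-p[0],86.5-p[1],-3]).round(1))
E
```

```text
[610.61099957  87.34395242  93.81225465] 0.24862622455049177
[2.1 0.5 2.5]
```

>>> {"op": "play_rows", "data": {"moves": [[[0,0,0],[1.3,0.5,1.5],0.3],[[0,0,0],[3,0.5,2.5],0.3],[[0,0,0],[3.8,0.5,2.9],0.3],[[0,0,0],[4.6,0.5,3.3],0.3],[[0,0,0],[4.6,0.5,3.3],0.3],[[0,0,0],[4.6,0.5,3.3],0.3]]}}

```text
clock: 14.3
eef_pos: [576.7, 77.2, 70.9]
tcp_rot: [3.132, 1.077, 0.27]
contact_force: [0.7, 1.4, 5.3]
opening: 0.497
```

```bash
python3 - <<'E'
from h import *
from rig import r
s=r.sense()
print(s["contact_force"],s["wrist_torque"])
f=r.grab_frame("side"); im=f["color"][110:210,240:360,::-1]; cv2.imwrite("pics/side15.png",cv2.resize(im,None,fx=6,fy=6,interpolation=cv2.INTER_CUBIC))
E
```

```text
[0.67141333 1.35079856 5.29746285] [-0.12320452  0.2242914  -0.00941087]
```

View pics/side15.png

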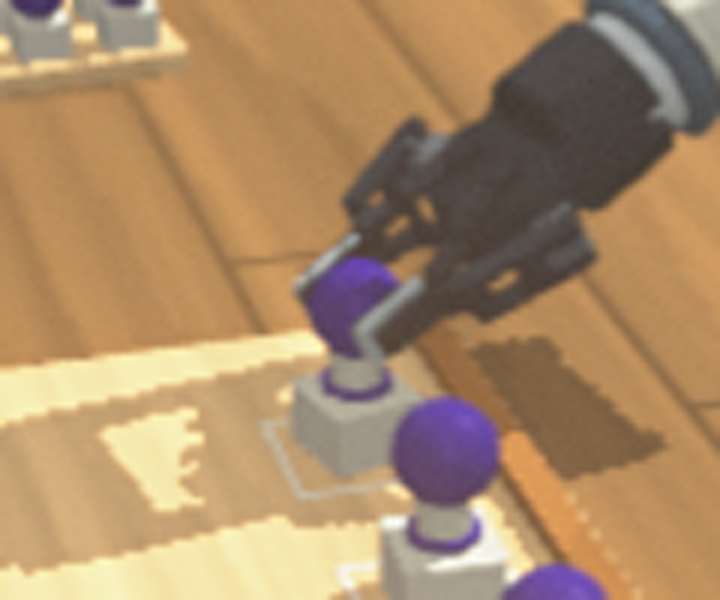

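>>> {"op": "play_rows", "data": {"moves": [[[0,0,0],[0,0,0],0.46],[[0,0,0],[0,0,0],0.5],[[0,0,0],[0,0,0],0.54],[[0,0,0],[0,0,0],0.6],[[0,0,0],[0,0,0],0.7],[[0,0,0],[0,0,0],0.8],[[0,0,0],[0,0,0],0.85],[[0,0,0],[0,0,0],0.85]], "newtons": 20}}

```text
clock: 15.15
eef_pos: [576.7, 77.2, 70.9]
tcp_rot: [3.132, 1.077, 0.27]
contact_force: [-0.4, 0.6, -0.3]
opening: 0.848
```

```bash
python3 - <<'E'
from h import *
from rig import r
s=r.sense()
print(s["clock"],s["contact_force"],s["opening"])
f=r.grab_frame("side"); im=f["color"][110:210,240:360,::-1]; cv2.imwrite("pics/side16.png",cv2.resize(im,None,fx=6,fy=6,interpolation=cv2.INTER_CUBIC))
f=r.grab_frame("wrist"); cv2.imwrite("pics/w16.png",f["color"][:,:,::-1])
E
```

```text
15.15 [-0.4136123  0.5773969 -0.268394 ] 0.8477252318074279
```

View pics/side16.png

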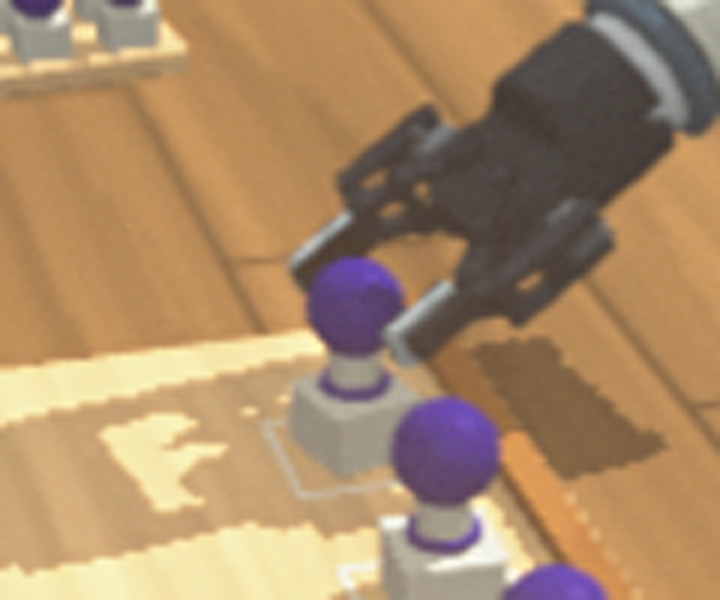

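View pics/w16.png

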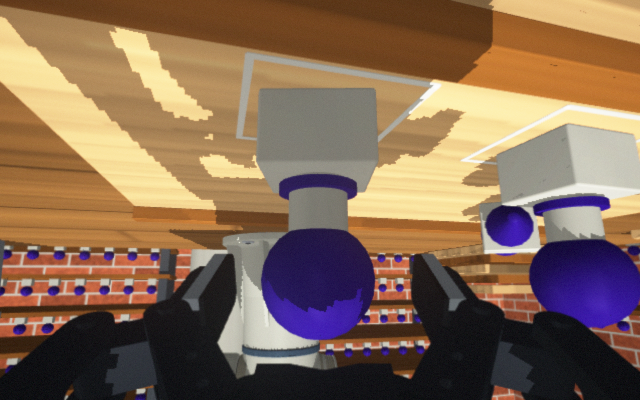

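>>> {"op": "play_rows", "data": {"moves": [[[0,0,0],[0,0,-10],0.85],[[0,0,0],[0,0,-25],0.85],[[0,0,0],[0,0,-45],0.85],[[0,0,0],[-10,0,-70],0.85],[[0,0,0],[-25,0,-95],0.85],[[0,0,0],[-45,0,-110],0.85],[[0,0,0],[-45,0,-110],0.85],[[0,0,0],[-45,0,-110],0.85]]}}

```text
clock: 16.05
eef_pos: [649.4, 98.4, 162.6]
tcp_rot: [3.132, 1.076, 0.27]
contact_force: [-0.3, -0.3, -0.5]
opening: 0.854
```

```bash
python3 - <<'E'
from h import *
from rig import r
import pickle
s=r.sense()
print(s["clock"],s["contact_force"],s["eef_pos"],s["qpos"].round(2))
F={}
for n in("side","top"):
    f=r.grab_frame(n);F[n]=f
    x,y=(200,120) if n=="side" else (190,140)
    im=f["color"][y:y+150,x:x+200,::-1]; cv2.imwrite(f"pics/{n}17.png",cv2.resize(im,None,fx=4,fy=4,interpolation=cv2.INTER_CUBIC))
pickle.dump(F,open("F17.pkl","wb"))
E
```

```text
16.05 [-0.32194731 -0.26577364 -0.45989942] [649.37977947  98.37570489 162.59539762] [ 0.19  1.15  0.7  -0.11  2.36  1.45]
```

View pics/side17.png

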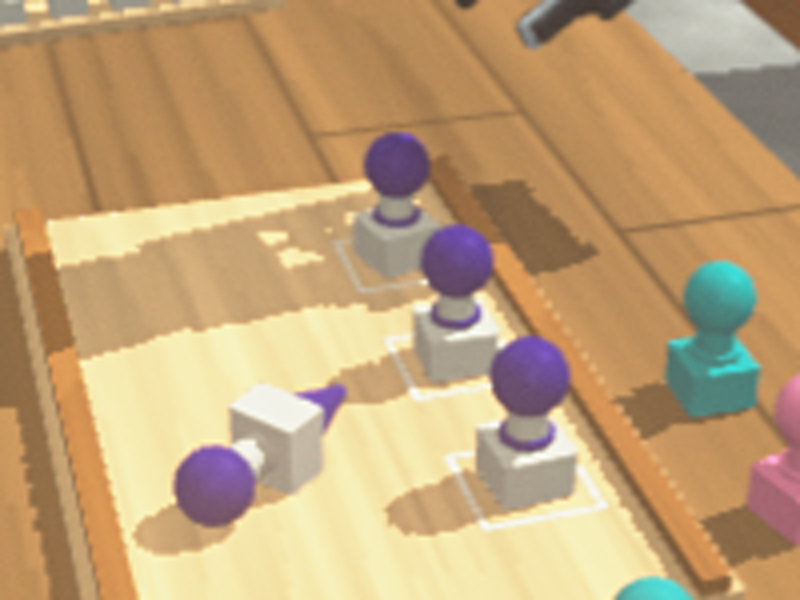

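View pics/top17.png

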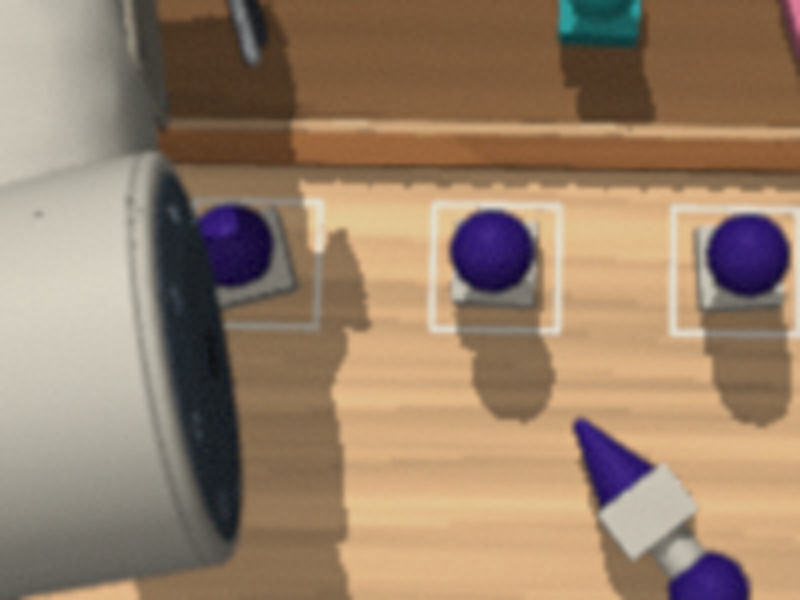

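```bash
python3 - <<'E'
from h import *
from rig import r
import pickle
F=pickle.load(open("F17.pkl","rb")); S,T=cam(F["side"]),cam(F["top"])
s=lambda x,y:(200+(x+.5)/4-.5,120+(y+.5)/4-.5); t=lambda x,y:(190+(x+.5)/4-.5,140+(y+.5)/4-.5)
p,e=tri([(S,s(397,165)),(T,t(232,246))]); print(p,e, p-[609.6,86.5,88])
for n,a,b in(("A",(458,262),(491,250)),("B",(530,377),(748,255))): print(n,tri([(S,s(*a)),(T,t(*b))])[0])
print(r.sign_off())
E
```

```text
[610.03879137  88.01579306  88.61000223] 0.40330506200768923 [0.43879137 1.51579306 0.61000223]
A [610.68907025 -43.44470025  87.48790553]
B [ 610.48359131 -173.77308733   87.94896723]
the job is handed in; nothing more can be done
None
```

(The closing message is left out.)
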